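# Set a guide roller's eccentric to a gauge bar

### The arm

A 6-joint arm with a two-finger parallel gripper is mounted at the origin on a cart in front of the work surface, level with it; the furniture and walls round the work are solid. World frame = base frame: x ahead of the robot, y to its left, z up, the work surface at z = 0. Lengths are in m, angles in rad, forces in N, time in s.
With the tool pointing down it reaches from about 0.35 to 0.775 m from the base axis. Payload 5.5 kg.
Tool frame: the origin (TCP) lies at the very end of the fingers, on their centre line; the grasp point (between the pads) lies 19 mm behind it; z points along the fingers, y is the direction in which the jaws open and shut (so a half turn about z gives the same grasp; the last joint's range is limited). The gripper opens to 85 mm and grips with 20 to 120 N. Pads are 22 mm wide; open, the fingers measure 114 mm over their backs; the gripper's body (76 mm by 85 mm) begins 54 mm behind the grasp point. The pads swing forward as they close: fully open they stand 13 mm farther back than shut.
Start: joints at [1.114, 0.313, 0.046, 1.304, 0, 1.431], TCP at [0.179, 0.546, 0.231] pointing down, gripper open.
Joint ranges: [-2.76, 2.76], [-0.86, 1.69], [-1.03, 1.26], [-2.2, 2.34], [-1.47, 1.5], [-3.14, 3.14]. Speed limits (rad/s): [2.57, 2.57, 3.14, 3.14, 3.14, 3.14].

### API

Orientations are given as a unit quaternion [w, x, y, z].
In Python, from workcell import get_state, vision, workorder, silhouettes, tip_of gives the robot as it stands.
- The arm moves only by the shell command python3 -m inch 'ROWS' [FORCE]. ROWS is JSON, a list of rows, each a list of 7 numbers: the shift along the tool's x, y, z in cm, then the turn, a rotation vector about the tool's x, y, z in degrees, then the finger opening in cm, from 0 to 8.54. In form: [[dx, dy, dz, rx, ry, rz, hand], ...]. A call has 1 to 5 rows; each row shifts and turns the commanded pose from where the row before left it, along the tool's axes as they then stand; what a row does not reach is not made up. A row lasts 1/10 s, in which the tool goes at most 50 mm and 8.59 degrees, less where a joint would pass 70% of its speed; a pose out of reach is approached as far as the arm can. A call with a gripper value outside its range is refused whole. The fingers move at their own pace and stop on an object; FORCE is the grip in N (left out, the last holds). Time passes only in rows, so rows that do not move let the fingers close. It gives the time, the measured TCP pose, the force and the opening at its end, in the units of the state.
- get_state(): the state, without advancing time (a new reading comes with each control period).
- vision.read_camera(name): name is "scene" or "top" or "wrist"; returns a dict with "pixels" (420x560x3 uint8, red, green, blue), "depth" (420x560 float32, m along the optical axis (not along the pixel's ray), 0 where there is no reading), "mtx" (3x3 intrinsics, pixels), "T" (4x4, takes a point from camera to world coordinates); the wrist camera has in their place "tool_from_camera" (4x4, takes a point from camera to tool coordinates, whose origin is the TCP and whose axes are the flange's). Camera axes: x right, y up, looking along -z (the intrinsics and any distortion apply to the point x, -y, -z); pixel columns grow to the right and rows downward; lengths in m; the calibration is good to about 2 mm. A picture is of the moment at which its call begins: read the wrist's pose just before it.
- workorder.hand_in(): hands the job in, once; it reports no verdict.
Trained networks look in a picture, given as the dict that the camera call returned (one of the last four; its "shot" number tells which), for a name from the list of things; names that differ only in an ending like _2 or _b are one class to them, and where a whole thing is asked for, a point or a joint stands for the part that bears it (a point fixed in the world has none). Each returns a list of dicts, best first, with "confidence" (0 to 1); they miss things now and then, are a little off and sometimes report something else, mostly with a low value. They report only what shows in the picture. A call takes as long as a camera call. They do not tell look-alikes from the thing itself.
- silhouettes(picture, label): "mask" (420x560 bool, what is visible of it) and "location" ([column, row] in pixels, amid what is visible of it).
- tip_of(picture, label): "location" ([column, row] in pixels: a listed point, or the origin of a listed thing).
The state is a dict: "clock": time; "joint_pos": joint angles; "qvel": joint speeds; "tau": joint torques, N m; "tcp_pos": TCP position; "orientation": TCP orientation; "wrist_force": force on the tool from outside, world axes, zero at the start; "ft_torque": the same for the moment, N m; "finger_gap": finger opening in m.
Only numpy, scipy, OpenCV 4.12 (cv2) and the standard library are available. Lean on these libraries where they do the work, as an engineer would, in place of code of your own. Each camera call takes 0.05 s, during which the arm holds its last target.

### The job

Lay the brass gauge bar on the bed of the roller guide, between the fence and the guide roller, with its red grip abreast of the roller. Then turn the blue eccentric lever until the roller closes on the bar, leaving it free to slide but with hardly any play (about a millimetre at most), and slide the bar along the fence, clear of the roller, onto the green end of the bed to prove the gap. Leave the bar lying there, the lever as set, and the other things on the bench where they are.

Things in the scene. Friction and masses are not known exactly. Their poses are not given: they have to be found in the camera images.
- guide: Roller guide fixed to the bench: dark steel bed plate 200 x 95 x 12 mm. Origin: on the bench top under the bed; x runs along the fence toward the green end (feed direction), z up. Bed y -45 to +50 mm, top at z 12 mm; aluminium fence along the +y side (y 30 to 45 mm, whole length), 20 mm above the bed. A green strip marks the channel from x 0 to 90 mm.
- gate (a point): Point on the bed (z 12 mm), 10 mm from the fence's face, abreast of the roller (guide x -30 mm, y +20 mm): the bar's origin lies here when it rests against the fence at the roller. Axes as guide.
- park (a point): Point on the bed, 10 mm from the fence, in the middle of the green strip (75 mm along +x from the gate; guide x +45, y +20 mm).
- stud (a point): On the eccentric's upright turning axis, 60 mm above the bench (guide x -17, y -16 mm); fixed. The roller it carries, on the -y side of the channel, is aluminium, 44 mm across, 35 mm high above the bench, free to spin; the blue lever over it is 16 mm wide, its top 43 mm (46 mm at the stud) above the bench.
- eccentric (a joint): Angle of the eccentric with its lever about the stud, rad, growing clockwise seen from above, which closes the gap. Clear gap between roller and fence = 24 mm - 14 mm x sin(angle): 20 mm at 0.29 rad. Starts wide open, -0.85 to -0.5; range -0.95 to 0.9. Stays where it is left (friction 0.1 N m); a few N at the knob turn it.
- lever_knob (a point): Middle of the upright round black knob at the end of the blue lever, 75 mm from the stud, 66 mm above the bench; the knob is 18 mm in diameter and reaches from 43 to 88 mm above the bench. It does not spin of itself, but slips round in the fingers.
- gauge: Loose gauge bar, 0.25 kg: brass bar 90 mm long (its x), 20 mm thick (its y), 24 mm high, with an upright red grip on its middle, 36 mm (x) by 16 mm (y), from 24 to 68 mm above its underside. Origin: middle of the underside; z up. Either end may lead.
- tape_roll: Roll of masking tape, 100 mm across, 18 mm high; bystander.
- oil_bottle: Yellow dropper bottle with a red nozzle, 38 mm across, 104 mm tall; bystander.
- caliper: Caliper, 170 mm long, lying flat; bystander.
- trial_block: Aluminium block with three brass studs, 56 x 32 x 27 mm; bystander.
Mind the look-alikes: they are no part of the job. Leave any turquoise look-alike of the gauge alone.

How it is judged:
On the way, in this order (a step that is already met when the one before it is completed fails the run):
1. the gauge bar lies flat on the bed between fence and roller, parallel to the fence, its middle within 25 mm of abreast of the roller, while the gap is still wide (x of gauge in the frame of gate between -0.025 and 0.025 m and z of gauge in the frame of gate between -0.004 and 0.004 m and y of gauge in the frame of gate between -0.018 and 0.004 m and angle between the x axis of gauge and the x axis of guide, either way round below 0.15 rad and value of joint eccentric below 0 rad), for 0.2 s.
2. the lever is turned so that the gap is 19 to 21.5 mm with the bar lying abreast of the roller (x of gauge in the frame of gate between -0.028 and 0.028 m and z of gauge in the frame of gate between -0.004 and 0.004 m and y of gauge in the frame of gate between -0.018 and 0.004 m and angle between the x axis of gauge and the x axis of guide, either way round below 0.15 rad and value of joint eccentric between 0.18 and 0.365 rad), for 0.2 s.
3. the bar slides on along the bed past the roller, 30 to 50 mm along, the gap unchanged (x of gauge in the frame of gate between 0.03 and 0.05 m and z of gauge in the frame of gate between -0.004 and 0.004 m and y of gauge in the frame of gate between -0.018 and 0.004 m and angle between the x axis of gauge and the x axis of guide, either way round below 0.15 rad and value of joint eccentric between 0.18 and 0.365 rad).
At the end, for the whole second after the job is handed in: The bar lies flat and still on the green end of the bed, 50 to 100 mm along from the gate, parallel to the fence within 0.15 rad and no more than 18 mm off it; the gap between roller and fence is 19 to 21.5 mm (eccentric 0.18 to 0.365 rad) (x of gauge in the frame of gate between 0.05 and 0.1 m and z of gauge in the frame of gate between -0.004 and 0.004 m and y of gauge in the frame of gate between -0.018 and 0.004 m and angle between the x axis of gauge and the x axis of guide, either way round below 0.15 rad and value of joint eccentric between 0.18 and 0.365 rad and linear speed of gauge below 0.02 m/s and velocity of joint eccentric below 0.05 rad/s); the robot touches nothing.
It fails at once if one of the tape roll, oil bottle, caliper or trial block is pushed more than 30 mm (distance of any of tape_roll, oil_bottle, caliper, trial_block from where it was at the start of the episode above 0.03 m).
It fails at once if the gauge bar is tipped over (angle between gauge's own z axis and vertical above 0.6 rad).
It also fails if it takes over 67 s, if anything falls off the work surface, if the arm or the gripper's body presses on something with over 40 N, if the wrist force passes 120 N, or if a joint passes its speed limit or range.

## Working session

There is one attempt and no reset: what is moved stays moved. The work goes in short steps, Python scripts to look and compute and a shell command to move; the robot and the scene stay as the last step left them, time stands still between calls to the robot, and variables do not carry over. Pictures are saved under pics/ and viewed, and the job is handed in when it is done.

```bash
ls; mkdir -p pics; cat > h.py <<'E'
import numpy as np, cv2
from workcell import get_state, vision, workorder, silhouettes, tip_of
from scipy.spatial.transform import Rotation as R
def save(pic,name): cv2.imwrite('pics/'+name,cv2.cvtColor(pic['pixels'],cv2.COLOR_RGB2BGR))
def TT(pic,st=None):
    if 'T' in pic: return np.array(pic['T'])
    M=np.eye(4);q=st['orientation'];M[:3,:3]=R.from_quat([q[1],q[2],q[3],q[0]]).as_matrix();M[:3,3]=st['tcp_pos']
    return M@np.array(pic['tool_from_camera'])
def ray(pic,uv,st=None):
    K=np.array(pic['mtx']);T=TT(pic,st)
    d=np.array([(uv[0]-K[0,2])/K[0,0],-(uv[1]-K[1,2])/K[1,1],-1.0])
    return T[:3,3],T[:3,:3]@d
def atz(pic,uv,z,st=None):
    o,d=ray(pic,uv,st);return o+d*(z-o[2])/d[2]
def dep(pic,uv,st=None):
    o,d=ray(pic,uv,st);return o+d*pic['depth'][int(round(uv[1])),int(round(uv[0]))]
def cloud(pic,mask,st=None):
    K=np.array(pic['mtx']);T=TT(pic,st);v,u=np.nonzero(mask&(pic['depth']>0));D=pic['depth'][v,u]
    P=np.stack([(u-K[0,2])/K[0,0]*D,-(v-K[1,2])/K[1,1]*D,-D],1);return P@T[:3,:3].T+T[:3,3]
E
python3 - <<'E'
from h import *
for n in ['scene','top']:
    p=vision.read_camera(n);save(p,n+'0.png');print(n,p['T'].round(3).tolist(),p['mtx'].round(1).tolist(), [k for k in p])
    for l in ['gauge','guide','gate','park','stud','lever_knob','eccentric']:
        try:
            for r in tip_of(p,l)[:3]: print(l,'tip',round(r['confidence'],2),np.round(r['location'],1),'depth',dep(p,r['location']).round(3))
        except Exception as e: print(l,e)
    for l in ['gauge','eccentric','tape_roll','oil_bottle','caliper','trial_block']:
        for r in silhouettes(p,l)[:3]: print(l,'sil',round(r['confidence'],2),np.round(r['location'],1),dep(p,r['location']).round(3))
E
```

```text
pics
scene [[-0.558, 0.377, -0.739, -0.438], [-0.83, -0.241, 0.504, 0.801], [0.012, 0.894, 0.447, 0.628], [0.0, 0.0, 0.0, 1.0]] [[391.5, 0.0, 278.2], [0.0, 391.5, 203.2], [0.0, 0.0, 1.0]] ['pixels', 'depth', 'mtx', 'T', 'shot']
gauge tip 0.61 [ 99.1 284.2] depth [0.463 0.728 0.001]
gauge tip 0.59 [267.6 249.2] depth [0.363 0.291 0.005]
gauge tip 0.58 [285.9 220.1] depth [0.458 0.16  0.017]
guide tip 0.71 [240.3 244.9] depth [0.391 0.363 0.029]
gate tip 0.8 [231.1 245.2] depth [0.428 0.374 0.013]
park tip 0.95 [244.7 232.3] depth [0.424 0.33  0.043]
stud tip 0.55 [238.1 229.3] depth [0.497 0.313 0.012]
lever_knob tip 0.67 [256.1 219.8] depth [0.533 0.227 0.003]
eccentric it knows: caliper, gate, gauge, guide, lever_knob, oil_bottle, park, stud, tape_roll, trial_block
gauge sil 0.86 [264.6 242.5] [0.357 0.304 0.035]
gauge sil 0.75 [286.5 215.2] [0.463 0.155 0.031]
gauge sil 0.63 [100.8 274.1] [0.456 0.72  0.033]
eccentric sil 0.93 [248.  239.6] [0.398 0.335 0.034]
tape_roll sil 0.71 [177.1 266.5] [ 0.434  0.536 -0.003]
oil_bottle sil 0.85 [206.4 267. ] [0.317 0.499 0.052]
oil_bottle si
[... 474 characters left out ...]
5]
gauge tip 0.48 [163.1 174.6] depth [0.132 0.361 0.737]
guide tip 0.66 [239.1 212.1] depth [0.426 0.341 0.036]
gate tip 0.79 [234.5 207.6] depth [0.444 0.373 0.02 ]
park tip 0.57 [253.8 207.1] depth [0.481 0.302 0.018]
stud tip 0.84 [235.1 209. ] depth [0.444 0.37  0.011]
lever_knob tip 0.56 [256.3 215.9] depth [0.435 0.267 0.047]
eccentric it knows: caliper, gate, gauge, guide, lever_knob, oil_bottle, park, stud, tape_roll, trial_block
gauge sil 0.74 [238.6 232.5] [0.353 0.308 0.012]
gauge sil 0.73 [287.3 220.9] [0.459 0.141 0.063]
eccentric sil 0.63 [240.3 213.9] [0.418 0.331 0.044]
tape_roll sil 0.52 [206.9 187. ] [0.481 0.52  0.026]
caliper sil 0.74 [386.8 269.6] [ 0.448 -0.289  0.014]
```

```bash
python3 - <<'E'
import cv2
a=cv2.imread('pics/scene0.png')
cv2.imwrite('pics/s0c.png',cv2.resize(a[170:310,70:350],None,fx=2.8,fy=2.8,interpolation=cv2.INTER_CUBIC))
a=cv2.imread('pics/top0.png')
cv2.imwrite('pics/t0c.png',cv2.resize(a[140:290,150:430],None,fx=2.8,fy=2.8,interpolation=cv2.INTER_CUBIC))
E
```

```text
(no output)
```

View pics/s0c.png

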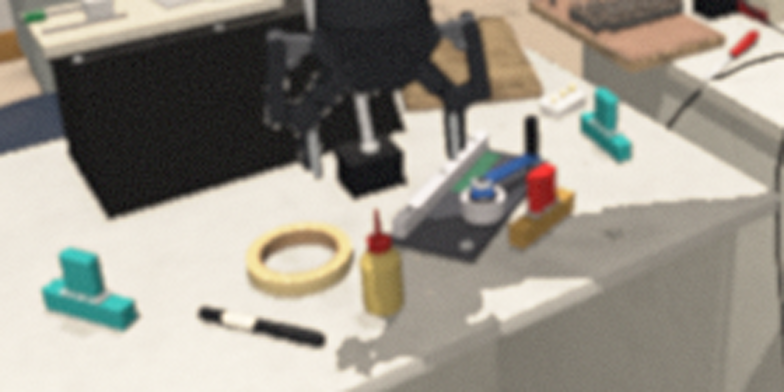

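View pics/t0c.png

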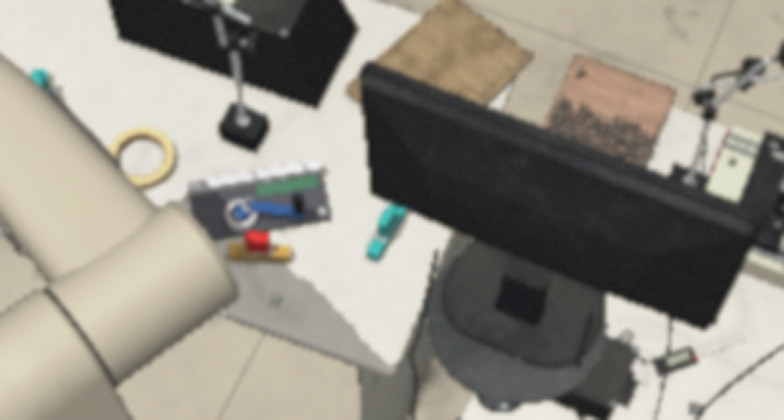

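View pics/scene0.png

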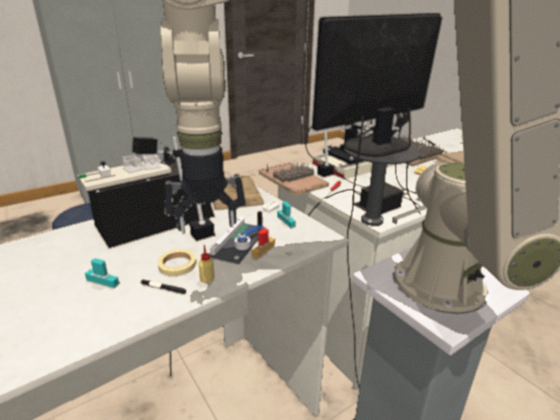

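View pics/top0.png

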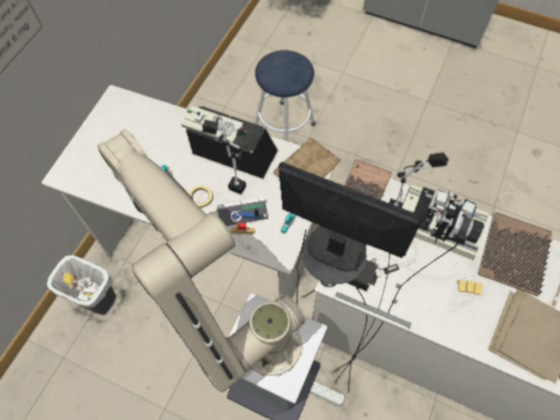

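```bash
python3 - <<'E'
from h import *
st=get_state();print(st)
p=vision.read_camera('wrist');save(p,'w0.png');print(np.round(p['tool_from_camera'],3).tolist(),p['mtx'].round(1).tolist())
q=st['orientation'];print(R.from_quat([q[1],q[2],q[3],q[0]]).as_matrix().round(3))
for n in ['scene','top']:
    p=vision.read_camera(n)
    m=np.ones((420,560),bool);P=cloud(p,m)
    for z in [0.03,0.06,0.1,0.15,0.2,0.3,0.4]:
        s=(abs(P[:,0]-.56)<.12)&(abs(P[:,1]-.38)<.12)&(P[:,2]>z-.0)
        if s.sum(): print(n,z,s.sum(),P[s].min(0).round(3),P[s].max(0).round(3),np.median(P[s],0).round(3))
E
```

```text
{'clock': 1.3, 'joint_pos': array([ 1.11437939e+00,  3.13177272e-01,  4.60874008e-02,  1.30359863e+00,
       -2.76406572e-06,  1.43121442e+00]), 'qvel': array([-0.0007987 ,  0.0009645 ,  0.00125461, -0.00049237, -0.00115028,
       -0.00148738]), 'tau': array([-4.88823098e-04, -4.80458522e+01,  2.98813087e+01,  3.44008149e-04,
       -2.22426655e-05,  2.00367731e-05]), 'tcp_pos': array([0.17916308, 0.54641188, 0.23133096]), 'orientation': array([1.71506751e-05, 1.57755740e-01, 9.87478164e-01, 5.11318486e-05]), 'wrist_force': array([-0.60434146,  0.5617975 ,  0.06203998]), 'ft_torque': array([ 0.01235068,  0.00193671, -0.01348281]), 'finger_gap': 0.08522941332645438}
[[0.002, 0.963, 0.269, 0.068], [1.0, -0.002, -0.001, -0.0], [0.0, 0.269, -0.963, -0.143], [0.0, 0.0, 0.0, 1.0]] [[374.8, 0.0, 276.9], [0.0, 374.8, 212.8], [0.0, 0.0, 1.0]]
[[-0.95   0.312  0.   ]
 [ 0.312  0.95   0.   ]
 [-0.     0.    -1.   ]]
scene 0.03 1730 [0.44  0.267 0.03 ] [0.68  0.5   0.309] [0.618 0.448 0.109]
scene 0.06 1055 [0.44  0.267 0.06 ] [0.68  0.5   0.309] [0.619 0.461 0.186]
scene 0.1 911 [0.541 0.412 0.1  ] [0.68  0.5   0.309] [0.62  0.465 0.2  ]
scene 0.15 757 [0.565 0.423 0.15 ] [0.68  0.5   0.309] [0.621 0.466 0.204]
scene 0.2 452 [0.565 0.426 0.2  ] [0.68  0.5   0.309] [0.592 0.467 0.235]
scene 0.3 15 [0.57  0.453 0.3  ] [0.594 0.5   0.309] [0.574 0.458 0.305]
top 0.03 1770 [0.44  0.261 0.03 ] [0.68  0.5   0.313] [0.624 0.41  0.144]
top 0.06 1312 [0.44  0.262 0.06 ] [0.68  0.5   0.313] [0.627 0.417 0.181]
top 0.1 1089 [0.543 0.343 0.101] [0.68  0.5   0.313] [0.628 0.422 0.187]
top 0.15 859 [0.547 0.358 0.15 ] [0.68  0.5   0.313] [0.635 0.434 0.193]
top 0.2 373 [0.55  0.383 0.2  ] [0.68  0.5   0.313] [0.593 0.46  0.23 ]
top 0.3 10 [0.573 0.452 0.3  ] [0.609 0.5   0.313] [0.593 0.492 0.307]
```

View pics/w0.png

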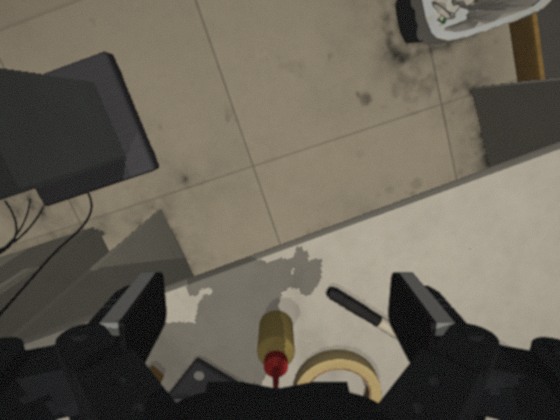

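```bash
python3 -m inch '[[-4.5,-2.5,-0.4,0,0,0,8.5],[-4.5,-2.5,-0.4,0,0,0,8.5],[-4.5,-2.5,-0.4,0,0,0,8.5],[-4.5,-2.5,-0.4,0,0,0,8.5],[-4.5,-2.5,-0.4,0,0,0,8.5]]'; python3 -m inch '[[-4,-2.5,0,0,0,0,8.5],[-1.9,-0.9,0,0,0,0,8.5],[0,0,0,0,0,0,8.5]]'; python3 - <<'E'
from h import *
st=get_state();print(st['tcp_pos'],st['joint_pos'].round(2),st['clock'])
p=vision.read_camera('wrist');save(p,'w1.png')
for l in ['gauge','guide','gate','park','stud','lever_knob']:
    for r in tip_of(p,l)[:2]: print(l,'tip',round(r['confidence'],2),np.round(r['location'],1),'depth',dep(p,r['location'],st).round(3))
for l in ['gauge','lever_knob','guide']:
    for r in silhouettes(p,l)[:2]: print(l,'sil',round(r['confidence'],2),np.round(r['location'],1),r['mask'].sum())
E
```

```text
clock: 1.95
tcp_pos: [0.3495, 0.362, 0.2511]
orientation: [0.0, 0.157, 0.988, 0.0]
wrist_force: [0.0, 0.1, 0.1]
finger_gap: 0.0848
clock: 2.25
tcp_pos: [0.396, 0.3108, 0.2508]
orientation: [0.0, 0.16, 0.987, 0.0]
wrist_force: [1.0, 0.4, 0.6]
finger_gap: 0.085
[0.39602837 0.31084883 0.25076841] [ 0.51  0.17 -0.09  1.31 -0.    0.83] 2.25
gauge tip 0.86 [263.  152.1] depth [0.363 0.309 0.068]
gauge tip 0.58 [166.3 285.3] depth [0.47  0.16  0.023]
guide tip 0.69 [312.7 207.7] depth [0.44  0.336 0.011]
gate tip 0.55 [350.2 199. ] depth [0.443 0.376 0.012]
park tip 0.92 [304.2 251.7] depth [0.484 0.313 0.012]
stud tip 0.87 [319.1 201.2] depth [0.426 0.344 0.044]
lever_knob tip 0.73 [259.1 152.4] depth [0.362 0.306 0.068]
lever_knob tip 0.62 [250.5 247.1] depth [0.435 0.274 0.089]
gauge sil 0.98 [165.5 278.8] 1248
gauge sil 0.9 [258.6 155.2] 1953
lever_knob sil 0.78 [299.1 198.5] 3236
guide sil 0.88 [321.  202.2] 17257
```

View pics/w1.png

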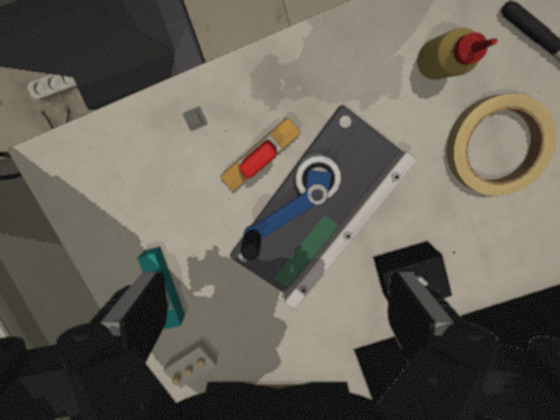

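```bash
cat > meas.py <<'E'
from h import *
def rect(P,name):
    (c,s,a)=cv2.minAreaRect((P[:,:2]*1000).astype(np.float32)); print(name,'c',np.round(c,1),'s',np.round(s,1),'a',round(a,2),'n',len(P),'zmed',np.median(P[:,2]).round(4)); return c,s,a
if __name__=='__main__':
    st=get_state();p=vision.read_camera('wrist')
    m=np.ones((420,560),bool);m[260:]=False
    hsv=cv2.cvtColor(p['pixels'],cv2.COLOR_RGB2HSV);H,S,V=[hsv[...,i].astype(int) for i in range(3)]
    sil=[r for r in silhouettes(p,'gauge') if r['location'][1]<230][0]['mask']
    sil=cv2.dilate(sil.astype(np.uint8),np.ones((5,5)))>0
    brass=sil&(H>10)&(H<28)&(S>110); red=sil&((H<8)|(H>170))&(S>140)
    P=cloud(p,brass,st);print(np.percentile(P[:,2],[5,25,50,75,95]).round(4));P=P[abs(P[:,2]-.024)<.005];rect(P,'brass')
    P=cloud(p,red,st);print(np.percentile(P[:,2],[5,25,50,75,95]).round(4));P=P[P[:,2]>.06];rect(P,'red')
    g=silhouettes(p,'guide')[0]['mask'];g=cv2.dilate(g.astype(np.uint8),np.ones((9,9)))>0
    g[:100]=False
    P=cloud(p,g,st);Q=P[abs(P[:,2]-.032)<.004];
    # fence: bright
    mm=g&(S<50)&(V>110);Q=cloud(p,mm,st);Q=Q[(abs(Q[:,2]-.032)<.004)&(Q[:,0]>.44)];rect(Q,'fence top')
    mm=g&(V<95);Q=cloud(p,mm,st);Q=Q[(abs(Q[:,2]-.012)<.004)];rect(Q,'bed')
    mm=g&(H>60)&(H<85)&(S>80);Q=cloud(p,mm,st);rect(Q,'green')
    b=(H>100)&(H<125)&(S>110)&m;Q=cloud(p,b,st);Q=Q[(Q[:,2]>.038)&(Q[:,2]<.06)];rect(Q,'blue')
    Q=cloud(p,m,st);Q=Q[(Q[:,2]>.08)&(Q[:,2]<.093)&(abs(Q[:,0]-.435)<.04)&(abs(Q[:,1]-.274)<.04)];rect(Q,'knobtop')
E
python3 meas.py; python3 - <<'E'
import cv2
a=cv2.imread('pics/w1.png');cv2.imwrite('pics/w1c.png',cv2.resize(a[100:320,130:430],None,fx=2.6,fy=2.6,interpolation=cv2.INTER_CUBIC))
E
```

```text
[0.0229 0.0237 0.0243 0.0248 0.0256]
brass c [368.  301.9] s [19.7 88.8] a 21.77 n 855 zmed 0.0243
[0.0642 0.0669 0.0679 0.0685 0.0692]
red c [367.7 302.2] s [15.7 35. ] a 22.42 n 701 zmed 0.0679
fence top c [483.  345.5] s [ 15.3 162.6] a 35.78 n 1818 zmed 0.0322
bed c [435.9 334.8] s [ 76.2 199. ] a 35.82 n 9468 zmed 0.0123
green c [461.  297.6] s [76.1 88.7] a 35.02 n 1213 zmed 0.0125
blue c [422.5 316.5] s [26.7 96.7] a 25.17 n 1300 zmed 0.0429
knobtop c [436.4 271.8] s [17.7 13. ] a 69.96 n 277 zmed 0.0875
```

View pics/w1c.png

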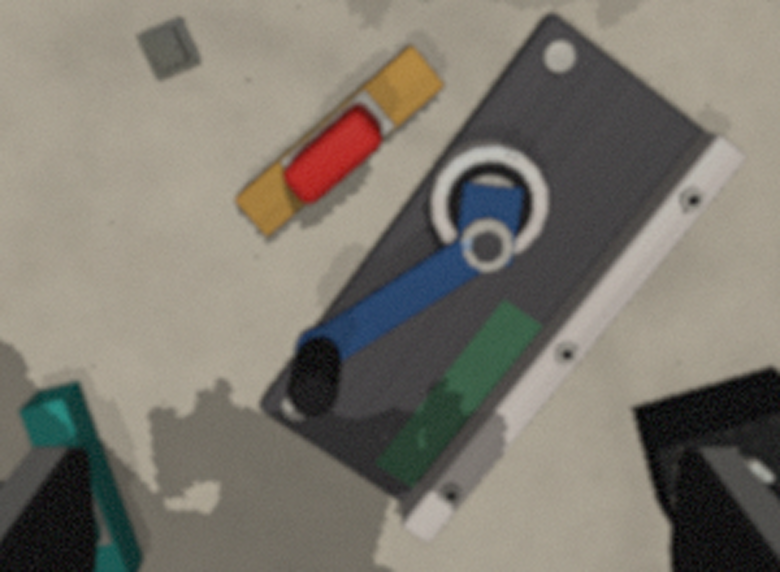

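```bash
python3 -m inch '[[0,0,1.5,0,0,8.5,4],[0,0,1.5,0,0,8.5,4],[0,0,1.5,0,0,8.5,4],[0,0,1.5,0,0,8.5,4],[0,0,1.5,0,0,8.5,4]]'; python3 -m inch '[[0,0,1,0,0,7.5,4],[0,0,0,0,0,0,4]]'
cat >> h.py <<'E'
def go(x,y,yaw_y=None):
    st=get_state();q=st['orientation'];M=R.from_quat([q[1],q[2],q[3],q[0]]).as_matrix()
    d=np.array([x,y,st['tcp_pos'][2]])-st['tcp_pos']
    print('tcp',st['tcp_pos'].round(4),'zdir',M[:,2].round(3),'clock',st['clock'],'gap',round(st['finger_gap'],4),'shift cm',(M.T@d*100).round(2),'tool y yaw',np.degrees(np.arctan2(M[1,1],M[0,1])).round(2),'x yaw',np.degrees(np.arctan2(M[1,0],M[0,0])).round(2),st['joint_pos'].round(2))
E
python3 - <<'E'
from h import *
go(.368,.302)
st=get_state();p=vision.read_camera('wrist');save(p,'w2.png')
E
```

```text
clock: 3.4
tcp_pos: [0.3939, 0.3129, 0.1751]
orientation: [0.0, 0.508, 0.862, 0.0]
wrist_force: [0.1, 0.4, 0.0]
finger_gap: 0.04
clock: 3.6
tcp_pos: [0.393, 0.3123, 0.1642]
orientation: [-0.001, 0.56, 0.828, -0.001]
wrist_force: [0.3, 0.7, -0.7]
finger_gap: 0.0399
tcp [0.393  0.3123 0.1642] zdir [-0.003 -0.001 -1.   ] clock 3.6 gap 0.0399 shift cm [-0.03 -2.7   0.01] tool y yaw 21.83 x yaw 111.83 [ 0.51  0.21 -0.26  1.1   0.    1.7 ]
```

View pics/w2.png

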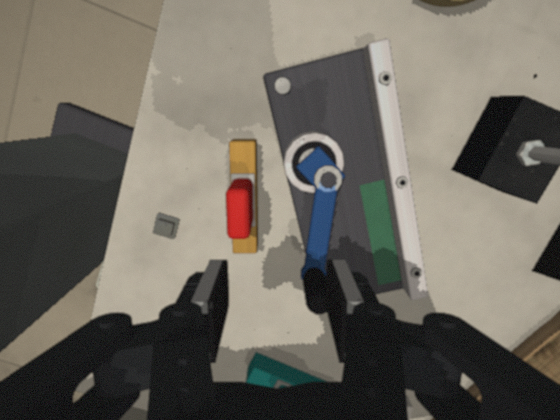

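```bash
python3 - <<'E'
from h import *
from meas import rect
from scipy.optimize import least_squares
st=get_state();p=vision.read_camera('wrist')
hsv=cv2.cvtColor(p['pixels'],cv2.COLOR_RGB2HSV);H,S,V=[hsv[...,i].astype(int) for i in range(3)]
m=np.zeros((420,560),bool);m[30:310,140:440]=True
def c(mm,lo,hi):
    Q=cloud(p,mm&m,st);return Q[(Q[:,2]>lo)&(Q[:,2]<hi)]
box=m.copy();box[:,:220]=0;box[:,262:]=0;box[260:]=0
rect(c(box,.02,.03),'brass');rect(c(box,.06,.075),'red')
b2=m.copy();b2[:,:262]=0
rect(c(b2&(V<95),.008,.016),'bed')
f=m.copy();f[:,:360]=0
rect(c(f&(V>100),.028,.036),'fence')
rect(c(b2&(H>60)&(H<85)&(S>80),.008,.016),'green')
r=c(b2&(S<60)&(V>110),.031,.0385);r=r[r[:,0]<.435]
s=least_squares(lambda t:(lambda d:np.maximum(0,d-.022)+0)(np.hypot(r[:,0]-t[0],r[:,1]-t[1])),r[:,:2].mean(0))
rect(r,'roller')
b=c(b2&(H>100)&(H<125)&(S>110),.039,.045);rect(b,'lever')
vx=cv2.fitLine(b[:,:2].astype(np.float32),cv2.DIST_HUBER,0,.001,.001).ravel();print(vx,np.degrees(np.arctan2(vx[1],vx[0])))
k=c(b2&(V<60),.08,.092);rect(k,'knob')
st_=c(b2&(S<70)&(V>90),.044,.062);st_=st_[(abs(st_[:,0]-.419)<.025)&(abs(st_[:,1]-.343)<.025)];rect(st_,'stud') if len(st_)>5 else print(len(st_))
E
```

```text
brass c [368.1 302.2] s [20.  89.6] a 21.96 n 1625 zmed 0.0244
red c [368.2 302.1] s [16.2 36. ] a 22.21 n 1230 zmed 0.0678
bed c [436.4 334.7] s [ 75.6 199.1] a 35.74 n 14275 zmed 0.0123
fence c [472.4 360.9] s [ 15.5 200. ] a 35.8 n 5123 zmed 0.0322
green c [484.8 314.3] s [19.2 89.1] a 35.86 n 2228 zmed 0.0125
roller c [415.3 385.4] s [117.4  41. ] a 74.18 n 2168 zmed 0.0338
lever c [425.9 318.4] s [33.  96.5] a 25.48 n 2075 zmed 0.043
[ 0.39916283 -0.9168801   0.42378318  0.3166016 ] -66.474144
knob c [436.7 273.3] s [13.4 13.5] a 19.27 n 428 zmed 0.0876
stud c [418.5 344. ] s [17. 17.] a 4.24 n 87 zmed 0.0449
```

```bash
python3 -m inch '[[0,-2.7,1,0,0,0,4],[0,0,3,0,0,0,4],[0,0,3,0,0,0,4],[0,0,2,0,0,0,4],[0,0,0,0,0,0,4]]'; python3 - <<'E'
from h import *
go(.368,.302)
st=get_state();p=vision.read_camera('wrist');save(p,'w3.png')
E
```

```text
clock: 4.2
tcp_pos: [0.3674, 0.302, 0.0741]
orientation: [-0.001, 0.559, 0.829, -0.002]
wrist_force: [-1.7, -0.2, -0.5]
finger_gap: 0.0397
tcp [0.3674 0.302  0.0741] zdir [-0.003 -0.002 -1.   ] clock 4.2 gap 0.0397 shift cm [-0.02  0.05 -0.  ] tool y yaw 21.97 x yaw 111.97 [ 0.52  0.24 -0.47  0.87  0.    1.71]
```

View pics/w3.png

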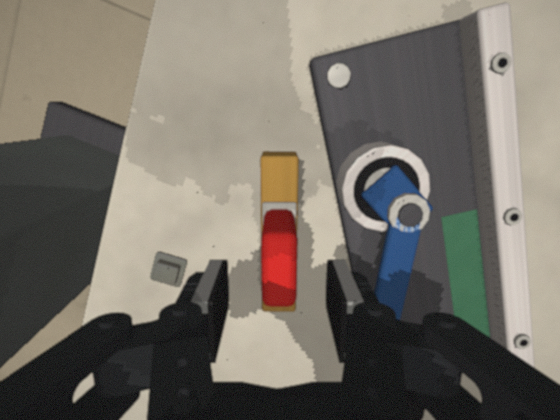

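```bash
python3 -m inch '[[0,0.05,1.9,0,0,0,4],[0,0,1.8,0,0,0,4],[0,0,0,0,0,0,4]]'; python3 -m inch '[[0,0,0,0,0,0,1],[0,0,0,0,0,0,1],[0,0,0,0,0,0,1],[0,0,0,0,0,0,1],[0,0,0,0,0,0,1]]' 40;  python3 -m inch '[[0,0,0,0,0,0,1],[0,0,-1,0,0,0,1],[0,0,-2,0,0,0,1],[0,0,-2,0,0,0,1],[0,0,0,0,0,0,1]]'; python3 - <<'E'
from h import *
go(.368,.302)
st=get_state();p=vision.read_camera('wrist');save(p,'w4.png')
E
```

```text
clock: 4.55
tcp_pos: [0.3692, 0.3029, 0.0387]
orientation: [-0.0, 0.56, 0.829, -0.0]
wrist_force: [-0.1, 0.1, -0.6]
finger_gap: 0.0396
clock: 5.05
tcp_pos: [0.3705, 0.3037, 0.0403]
orientation: [0.001, 0.56, 0.828, 0.001]
wrist_force: [-1.6, -0.4, 7.5]
finger_gap: 0.0154
clock: 5.55
tcp_pos: [0.3711, 0.304, 0.0914]
orientation: [0.001, 0.56, 0.828, 0.002]
wrist_force: [1.0, -0.3, -2.6]
finger_gap: 0.0154
tcp [0.3711 0.304  0.0914] zdir [ 0.004  0.002 -1.   ] clock 5.55 gap 0.0154 shift cm [-0.07 -0.36 -0.  ] tool y yaw 21.86 x yaw 111.86 [ 0.52  0.22 -0.44  0.91  0.    1.71]
```

View pics/w4.png

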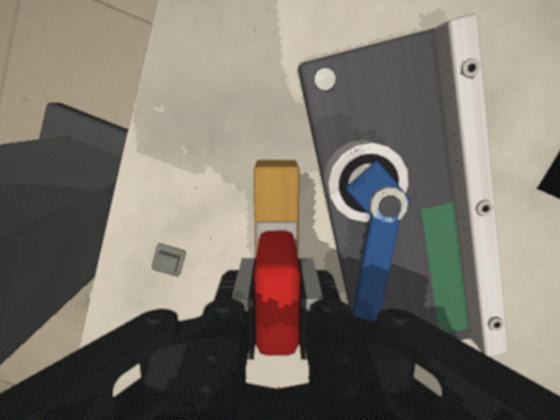

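```bash
python3 -m inch '[[0,0,-3,0,0,-7,1],[0,0,0,0,0,-7,1],[0,0,0,0,0,0,1]]'; cat > bar.py <<'E'
from h import *
from meas import rect
O=np.array([.4420,.3390]);gx=np.array([.585,-.811]);gy=np.array([.811,.585])
def bar(p,st,lift,m=None):
    hsv=cv2.cvtColor(p['pixels'],cv2.COLOR_RGB2HSV);H,S,V=[hsv[...,i].astype(int) for i in range(3)]
    br=(H>10)&(H<28)&(S>110);rd=((H<8)|(H>170))&(S>140)
    A=cloud(p,br if m is None else br&m,st);A=A[abs(A[:,2]-lift-.024)<.006];A=A[(np.hypot(A[:,0]-st['tcp_pos'][0],A[:,1]-st['tcp_pos'][1])<.15)]
    B=cloud(p,rd if m is None else rd&m,st);B=B[abs(B[:,2]-lift-.068)<.008];B=B[(np.hypot(B[:,0]-st['tcp_pos'][0],B[:,1]-st['tcp_pos'][1])<.15)]
    for Q,n in((A,'brass'),(B,'red')):
        if len(Q)>20:
            rect(Q,n);print('  guide coords mm of med',np.round([(Q[:,:2].mean(0)-O)@gx*1000,(Q[:,:2].mean(0)-O)@gy*1000],1))
    return A,B
E
python3 - <<'E'
from bar import *
go(.4374,.3727)
st=get_state();p=vision.read_camera('wrist');save(p,'w5.png');bar(p,st,.08)
E
```

```text
clock: 5.9
tcp_pos: [0.3692, 0.3029, 0.1183]
orientation: [-0.0, 0.455, 0.89, -0.0]
wrist_force: [-0.3, -0.0, -3.0]
finger_gap: 0.0156
tcp [0.3692 0.3029 0.1183] zdir [-0. -0. -1.] clock 5.9 gap 0.0156 shift cm [ 1.66  9.61 -0.  ] tool y yaw 35.87 x yaw 125.87 [ 0.52  0.19 -0.4   0.98  0.    1.46]
brass c [354.7 322.9] s [19.1 39.3] a 36.54 n 2466 zmed 0.1023
  guide coords mm of med [-45.7 -80.3]
red c [369.1 302.9] s [16.5 35.4] a 35.53 n 4118 zmed 0.1459
  guide coords mm of med [-15.3 -80. ]
```

View pics/w5.png

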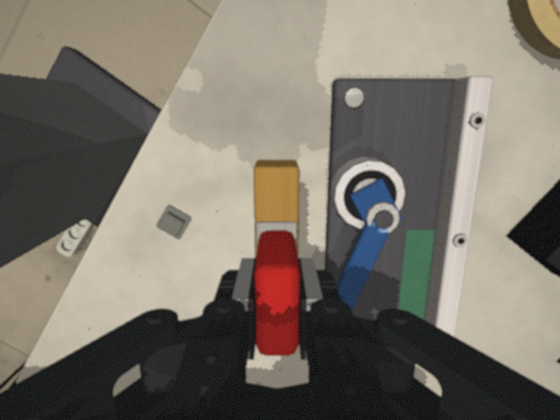

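```bash
python3 -m inch '[[0.8,3.2,0,0,0,0,1],[0.86,3.2,0,0,0,0,1],[0,3.2,0,0,0,0,1],[0,0,0,0,0,0,1],[0,0,0,0,0,0,1]]';python3 - <<'E'
from bar import *
go(.4374,.3727)
st=get_state();p=vision.read_camera('wrist');save(p,'w6.png');bar(p,st,.078)
E
```

```text
clock: 6.45
tcp_pos: [0.4366, 0.3722, 0.1167]
orientation: [-0.001, 0.456, 0.89, -0.002]
wrist_force: [-0.3, -0.0, -2.7]
finger_gap: 0.0151
tcp [0.4366 0.3722 0.1167] zdir [-0.003 -0.002 -1.   ] clock 6.45 gap 0.0151 shift cm [-0.    0.09 -0.  ] tool y yaw 35.74 x yaw 125.74 [ 0.57  0.37 -0.16  1.04  0.    1.51]
brass c [422.5 391.2] s [19.9 41.5] a 35.8 n 2589 zmed 0.1006
  guide coords mm of med [-62.1  14.7]
red c [436.6 372.1] s [16.5 35.6] a 35.07 n 4142 zmed 0.1442
  guide coords mm of med [-31.9  15.3]
```

View pics/w6.png

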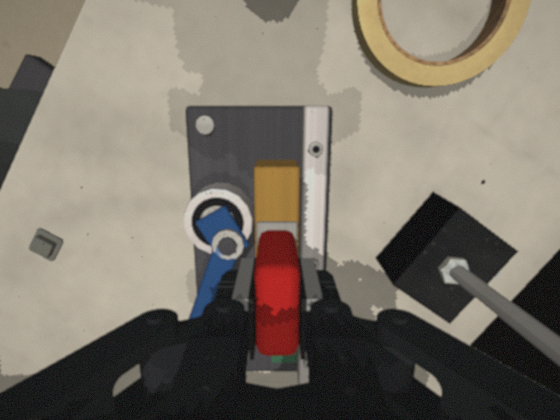

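```bash
python3 -m inch '[[0,0.1,2.5,0,0,0,1],[0,0,2.3,0,0,0,1],[0,0,0.8,0,0,0,1],[0,0,0.3,0,0,0,1],[0,0,0.3,0,0,0,1]]'; python3 -m inch '[[0,0,0.2,0,0,0,1],[0,0,0,0,0,0,1]]'
```

```text
clock: 7.0
tcp_pos: [0.4382, 0.3732, 0.0572]
orientation: [0.0, 0.455, 0.89, 0.0]
wrist_force: [-0.8, -0.5, -3.7]
finger_gap: 0.0154
clock: 7.2
tcp_pos: [0.4386, 0.3735, 0.0553]
orientation: [0.0, 0.455, 0.89, 0.001]
wrist_force: [-0.1, -0.1, -3.4]
finger_gap: 0.0151
```

```bash
python3 -m inch '[[0,0,0.2,0,0,0,1],[0,0,0.1,0,0,0,1],[0,0,0,0,0,0,1]]'; python3 -m inch '[[0,0,0.1,0,0,0,1],[0,0,0,0,0,0,1]]'
```

```text
clock: 7.5
tcp_pos: [0.4386, 0.3735, 0.0524]
orientation: [0.0, 0.455, 0.89, 0.0]
wrist_force: [-1.7, -0.5, 1.9]
finger_gap: 0.0152
clock: 7.7
tcp_pos: [0.4386, 0.3735, 0.0524]
orientation: [0.0, 0.455, 0.89, 0.001]
wrist_force: [-2.0, -2.4, 9.5]
finger_gap: 0.0153
```

```bash
python3 -m inch '[[0,0,0,0,0,0,2.2],[0,0,0,0,0,0,2.4],[0,0,-0.3,0,0,0,2.4],[0,0,-2.5,0,0,0,2.4],[0,0,-3,0,0,0,2.4]]'; python3 -m inch '[[0,0,-3.5,0,0,0,2.4],[0,0,-3,0,0,0,2.4],[0,0,0,0,0,0,0.5],[0,0,0,0,0,0,0.5]]';python3 - <<'E'
from bar import *
go(.4374,.3727)
st=get_state();p=vision.read_camera('wrist');save(p,'w7.png');bar(p,st,.012)
hsv=cv2.cvtColor(p['pixels'],cv2.COLOR_RGB2HSV);H,S,V=[hsv[...,i].astype(int) for i in range(3)]
Q=cloud(p,(V<60),st);Q=Q[(Q[:,2]>.08)&(Q[:,2]<.092)&(np.hypot(Q[:,0]-.436,Q[:,1]-.272)<.03)]
if len(Q): rect(Q,'knob')
E
```

```text
clock: 8.2
tcp_pos: [0.4372, 0.3725, 0.1079]
orientation: [-0.001, 0.455, 0.89, -0.002]
wrist_force: [2.5, 0.7, -0.0]
finger_gap: 0.0239
clock: 8.6
tcp_pos: [0.4388, 0.3736, 0.1744]
orientation: [0.0, 0.455, 0.89, 0.001]
wrist_force: [-0.7, 0.2, -0.3]
finger_gap: 0.0048
tcp [0.4388 0.3736 0.1744] zdir [ 0.002  0.001 -1.   ] clock 8.6 gap 0.0048 shift cm [ 0.01 -0.16 -0.  ] tool y yaw 35.85 x yaw 125.85 [ 0.57  0.34 -0.06  1.17  0.    1.51]
brass c [440.4 435.5] s [104.8 185.6] a 38.9 n 1308 zmed 0.0362
  guide coords mm of med [-45.1  16.8]
red c [438.1 373.3] s [15.4 34.8] a 36.36 n 1192 zmed 0.0798
  guide coords mm of med [-31.2  17.2]
knob c [438. 280.] s [3.2 0.9] a 4.72 n 14 zmed 0.0816
```

View pics/w7.png

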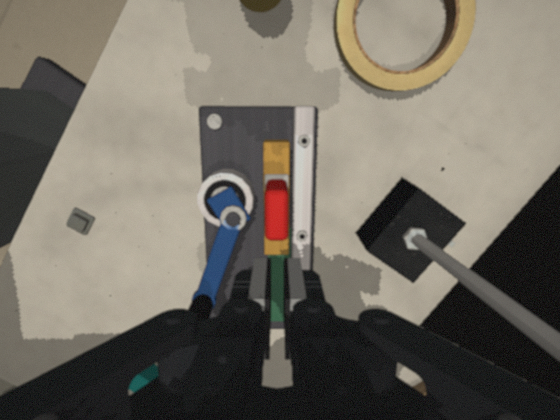

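```bash
python3 -m inch '[[-2.7,-2.05,0,0,0,0,4],[-2.7,-2.05,0,0,0,0,4],[-2.7,-2.05,0,0,0,0,4],[0,0,0,0,0,0,4],[0,0,0,0,0,0,4]]'; cat > ecc.py <<'E'
from bar import *
def ecc(name):
    st=get_state();p=vision.read_camera('wrist');save(p,name)
    hsv=cv2.cvtColor(p['pixels'],cv2.COLOR_RGB2HSV);H,S,V=[hsv[...,i].astype(int) for i in range(3)]
    bar(p,st,.012)
    Q=cloud(p,(S<60)&(V>95),st);xy=np.stack([(Q[:,:2]-O)@gx,(Q[:,:2]-O)@gy],1)*1000
    s=(Q[:,2]>.0315)&(Q[:,2]<.0375)&(np.hypot(xy[:,0]+27,xy[:,1]+18)<40)&(xy[:,1]<12)
    q=xy[s];print('roller pts',len(q))
    (c,r)=cv2.minEnclosingCircle(q.astype(np.float32));print('enclosing',np.round(c,1),round(r,1))
    from scipy.optimize import least_squares
    hull=cv2.convexHull(q.astype(np.float32)).reshape(-1,2)
    t=least_squares(lambda t:np.hypot(*(hull-t[:2]).T)-t[2],[*c,22],loss='soft_l1').x;print('hull fit',t.round(1))
    for cc in (c,t): print('a from y',np.arcsin(np.clip((cc[1]+16)/14,-1,1)).round(3),'atan',np.arctan2(cc[1]+16,-(cc[0]+17)).round(3))
    Q=cloud(p,(V<60),st);K=Q[(Q[:,2]>.083)&(Q[:,2]<.092)]
    xy=np.stack([(K[:,:2]-O)@gx,(K[:,:2]-O)@gy],1)*1000
    d=np.hypot(xy[:,0]+17,xy[:,1]+16);xy=xy[(abs(d-75)<14)]
    if len(xy)>10:
        c=cv2.minEnclosingCircle(xy.astype(np.float32));print('knob',np.round(c[0],1),round(c[1],1),len(xy),'phi deg',np.degrees(np.arctan2(c[0][1]+16,c[0][0]+17)).round(1))
    Q=cloud(p,(H>100)&(H<125)&(S>110),st);Q=Q[(Q[:,2]>.039)&(Q[:,2]<.046)]
    xy=np.stack([(Q[:,:2]-O)@gx,(Q[:,:2]-O)@gy],1)*1000;d=np.hypot(xy[:,0]+17,xy[:,1]+16);xy=xy[(d>25)&(d<65)]
    if len(xy)>20: print('lever arm phi deg',np.degrees(np.arctan2((xy[:,1]+16).mean(),(xy[:,0]+17).mean())).round(1),len(xy))
E
python3 - <<'E'
from ecc import *
go(.4365,.272);ecc('w8.png')
E
```

```text
clock: 9.15
tcp_pos: [0.4352, 0.2708, 0.1724]
orientation: [-0.001, 0.456, 0.89, -0.001]
wrist_force: [0.7, -0.2, 0.4]
finger_gap: 0.0398
tcp [0.4352 0.2708 0.1724] zdir [-0.002 -0.    -1.   ] clock 9.15 gap 0.0398 shift cm [ 0.02  0.17 -0.  ] tool y yaw 35.76 x yaw 125.76 [ 0.4   0.22 -0.22  1.13  0.    1.35]
brass c [438.3 372.7] s [20.5 90.1] a 36.02 n 2209 zmed 0.0361
  guide coords mm of med [-32.   15.4]
red c [444.2 335.2] s [ 25.8 108.6] a 9.38 n 1604 zmed 0.0798
  guide coords mm of med [-29.4  15.5]
roller pts 1158
enclosing [-28.8 -18. ] 27.0
hull fit [-29.1 -22.9  21.7]
a from y -0.141 atan -0.166
a from y -0.514 atan -0.519
knob [ 52.7 -42.1] 8.9 537 phi deg -20.6
lever arm phi deg -20.5 1141
```

View pics/w8.png

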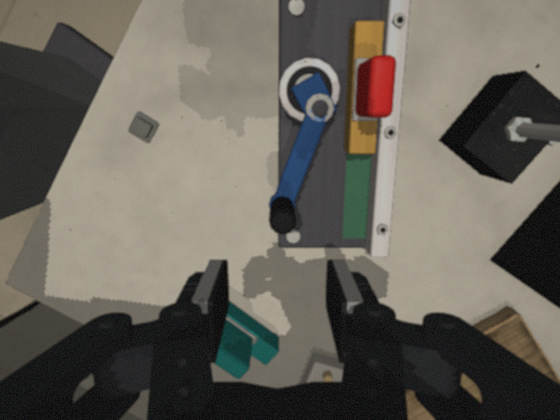

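```bash
python3 -m inch '[[-0.1,0.25,3,0,0,0,4],[0,0,3.5,0,0,0,4],[0,0,3.5,0,0,0,4],[0,0,1.5,0,0,0,4],[0,0,0,0,0,0,4]]'; python3 -m inch '[[0,0,0,0,0,0,1],[0,0,0,0,0,0,1],[0,0,0,0,0,0,1],[0,0,0,0,0,0,1]]' 30; python3 - <<'E'
from ecc import *
go(.4387,.2717)
E
```

```text
clock: 9.7
tcp_pos: [0.436, 0.2722, 0.0555]
orientation: [-0.002, 0.454, 0.891, -0.002]
wrist_force: [0.2, -0.2, 0.9]
finger_gap: 0.04
clock: 10.1
tcp_pos: [0.4391, 0.273, 0.0595]
orientation: [0.0, 0.455, 0.89, 0.001]
wrist_force: [-0.4, 1.9, -1.7]
finger_gap: 0.0166
tcp [0.4391 0.273  0.0595] zdir [ 0.002  0.002 -1.   ] clock 10.1 gap 0.0166 shift cm [-0.08 -0.11 -0.  ] tool y yaw 35.87 x yaw 125.87 [ 0.4   0.32 -0.39  0.86  0.    1.35]
```

```bash
python3 -m inch '[[0.25,-0.6,0,0,0,0,1],[0.3,-0.58,0,0,0,0,1],[0.35,-0.55,0,0,0,0,1],[0.4,-0.52,0,0,0,0,1],[0,0,0,0,0,0,1]]'; python3 - <<'E'
from ecc import *
go(.4387,.2717)
d=get_state()['tcp_pos'][:2]-O;g=np.array([d@gx,d@gy])*1000;print(g,np.degrees(np.arctan2(g[1]+16,g[0]+17)),np.hypot(g[0]+17,g[1]+16))
ecc('w9.png')
E
```

```text
clock: 10.6
tcp_pos: [0.4139, 0.2692, 0.0596]
orientation: [0.002, 0.456, 0.89, 0.001]
wrist_force: [4.1, -2.3, -1.9]
finger_gap: 0.0169
tcp [0.4139 0.2692 0.0596] zdir [ 0.004 -0.    -1.   ] clock 10.6 gap 0.0169 shift cm [-1.25  2.15  0.01] tool y yaw 35.77 x yaw 125.77 [ 0.42  0.28 -0.45  0.84 -0.    1.36]
[ 40.15144955 -63.58489028] -39.78111661846404 74.36807089764433
brass c [440.5 372. ] s [23.5 86. ] a 36.01 n 6213 zmed 0.0361
  guide coords mm of med [-30.5  14.4]
red c [438.1 372.5] s [16.9 34.9] a 35.62 n 6401 zmed 0.0797
  guide coords mm of med [-29.9  14.6]
roller pts 3178
enclosing [-33.2 -14. ] 27.0
hull fit [-30.9 -18.5  21.9]
a from y 0.144 atan 0.123
a from y -0.177 atan -0.175
knob [ 37.9 -69.4] 16.4 2132 phi deg -44.2
lever arm phi deg -40.0 3012
```

View pics/w9.png

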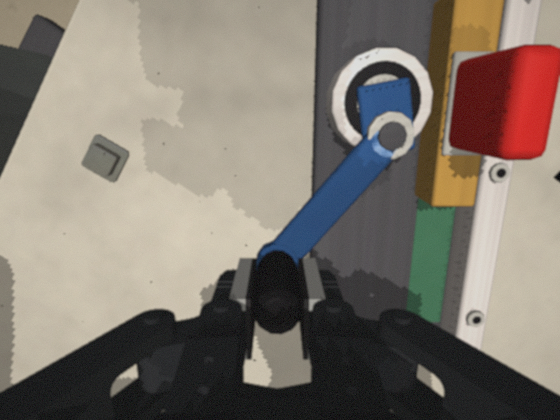

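```bash
python3 -m inch '[[0.44,-0.48,0,0,0,0,1],[0.48,-0.44,0,0,0,0,1],[0.52,-0.4,0,0,0,0,1],[0.55,-0.35,0,0,0,0,1],[0,0,0,0,0,0,1]]'; cat > chk.py <<'E'
from ecc import *
import sys
d=get_state()['tcp_pos'][:2]-O;g=np.array([d@gx,d@gy])*1000;f=np.degrees(np.arctan2(g[1]+16,g[0]+17));print('tcp guide',g.round(1),'phi',f.round(1),'r',np.hypot(g[0]+17,g[1]+16).round(1),'a est',np.radians(-50.1-f).round(3))
ecc(sys.argv[1])
E
python3 chk.py w10.png
```

```text
clock: 11.15
tcp_pos: [0.3887, 0.2767, 0.0596]
orientation: [0.001, 0.455, 0.89, 0.001]
wrist_force: [3.8, 1.2, 0.2]
finger_gap: 0.0167
tcp guide [ 19.3 -79.7] phi -60.3 r 73.3 a est 0.178
brass c [439.1 373. ] s [21.7 89.6] a 35.67 n 6235 zmed 0.0361
  guide coords mm of med [-34.7  15.1]
red c [434.5 369.2] s [ 8.8 35.3] a 43.53 n 2621 zmed 0.0778
  guide coords mm of med [-28.   11.2]
roller pts 2951
enclosing [-27.8 -10.7] 26.5
hull fit [-29.6 -12.4  23.6]
a from y 0.392 atan 0.461
a from y 0.257 atan 0.275
knob [ 17.7 -84.8] 16.2 2078 phi deg -63.2
lever arm phi deg -59.6 2716
```

View pics/w10.png

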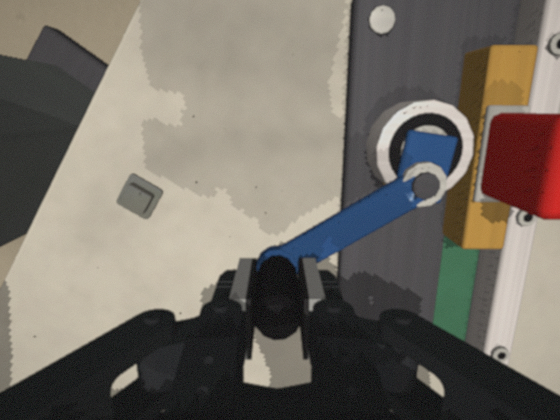

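```bash
python3 -m inch '[[0.12,-0.06,0,0,0,0,1],[0.11,-0.06,0,0,0,0,1],[0,0,0,0,0,0,1]]'; cat >> ecc.py <<'E'
def fix(name):
    from scipy.optimize import least_squares
    st=get_state();p=vision.read_camera('wrist');save(p,name)
    hsv=cv2.cvtColor(p['pixels'],cv2.COLOR_RGB2HSV);H,S,V=[hsv[...,i].astype(int) for i in range(3)]
    G=lambda Q:np.stack([(Q[:,:2]-O)@gx,(Q[:,:2]-O)@gy],1)*1000
    Q=cloud(p,(S<60)&(V>95),st);xy=G(Q);s=(Q[:,2]>.032)&(Q[:,2]<.037)&(np.hypot(xy[:,0]+30,xy[:,1]+14)<26);q=xy[s]
    hull=cv2.convexHull(q.astype(np.float32)).reshape(-1,2)
    t=least_squares(lambda t:np.hypot(*(hull-t[:2]).T)-22,[-30,-14],loss='soft_l1').x
    print('roller r22',t.round(1),'a',np.arcsin(np.clip((t[1]+16)/14,-1,1)).round(3),'hull y range',hull[:,1].min().round(1),hull[:,1].max().round(1))
    Q=cloud(p,(H>10)&(H<28)&(S>110),st);Q=Q[abs(Q[:,2]-.036)<.004];y=G(Q);y=y[(abs(y[:,1]-17)<25)];print('brass x',np.percentile(y[:,0],[1,99]).round(1),'y',np.percentile(y[:,1],[1,99]).round(1))
    Q=cloud(p,(S<60)&(V>95),st);xy=G(Q);s=(abs(Q[:,2]-.032)<.003)&(xy[:,1]>25)&(xy[:,1]<52);y=xy[s];
    if len(y): print('fence y',np.percentile(y[:,1],[1,99]).round(1))
    Q=cloud(p,(H>100)&(H<125)&(S>110),st);Q=Q[(Q[:,2]>.039)&(Q[:,2]<.046)];xy=G(Q);d=np.hypot(xy[:,0]+17,xy[:,1]+16);xy=xy[(d>25)&(d<60)]
    f=np.degrees(np.arctan2((xy[:,1]+16).mean(),(xy[:,0]+17).mean()));print('lever phi',f.round(1),'a est',np.radians(-50.1-f).round(3))
    d=st['tcp_pos'][:2]-O;g=np.array([d@gx,d@gy])*1000;f=np.degrees(np.arctan2(g[1]+16,g[0]+17));print('tcp guide',g.round(1),'phi',f.round(1),'a est',np.radians(-50.1-f).round(3))
E
python3 -c "
from ecc import *
fix('w11.png')"
```

```text
clock: 11.5
tcp_pos: [0.387, 0.2776, 0.0596]
orientation: [0.001, 0.455, 0.89, 0.001]
wrist_force: [5.1, 0.1, 1.0]
finger_gap: 0.0166
roller r22 [-30.9 -13.6] a 0.172 hull y range -35.8 9.1
brass x [-73.6  14.4] y [ 7.7 27.3]
fence y [29.9 44.1]
lever phi -60.7 a est 0.185
tcp guide [ 17.6 -80.6] phi -61.8 a est 0.204
```

```bash
python3 -m inch '[[0.1,-0.05,0,0,0,0,1],[0,0,0,0,0,0,1]]';python3 -c "
from ecc import *
fix('w12.png')"; python3 -m inch '[[0.1,-0.05,0,0,0,0,1],[0,0,0,0,0,0,1]]';python3 -c "
from ecc import *
fix('w13.png')"
```

```text
clock: 11.75
tcp_pos: [0.3863, 0.2779, 0.0596]
orientation: [0.002, 0.456, 0.89, 0.001]
wrist_force: [6.2, -1.0, -0.2]
finger_gap: 0.017
roller r22 [-30.6 -13.3] a 0.198 hull y range -35.5 9.0
brass x [-73.5  14.3] y [ 7.9 27.5]
fence y [29.9 44.1]
lever phi -61.2 a est 0.194
tcp guide [ 17.  -80.9] phi -62.4 a est 0.214
clock: 12.0
tcp_pos: [0.3852, 0.2785, 0.0596]
orientation: [0.001, 0.455, 0.89, 0.001]
wrist_force: [6.2, -0.4, 1.1]
finger_gap: 0.017
roller r22 [-30.6 -13.2] a 0.199 hull y range -35.3 10.5
brass x [-73.5  14.5] y [ 8.1 27.6]
fence y [29.8 44.1]
lever phi -62.2 a est 0.211
tcp guide [ 15.8 -81.5] phi -63.4 a est 0.232
```

```bash
python3 -m inch '[[0.12,-0.06,0,0,0,0,1],[0,0,0,0,0,0,1]]';python3 -c "
from ecc import *
fix('w14.png')"; python3 -m inch '[[0.12,-0.06,0,0,0,0,1],[0,0,0,0,0,0,1]]';python3 -c "
from ecc import *
fix('w15.png')"
```

```text
clock: 12.25
tcp_pos: [0.3842, 0.2789, 0.0596]
orientation: [0.002, 0.456, 0.89, 0.001]
wrist_force: [6.8, -0.5, 0.6]
finger_gap: 0.0167
roller r22 [-30.5 -13. ] a 0.215 hull y range -35.2 9.4
brass x [-73.6  14.4] y [ 8.2 27.8]
fence y [29.8 44.1]
lever phi -62.9 a est 0.224
tcp guide [ 14.9 -82. ] phi -64.2 a est 0.246
clock: 12.5
tcp_pos: [0.3829, 0.2797, 0.0596]
orientation: [0.002, 0.456, 0.89, 0.001]
wrist_force: [5.5, -0.5, 1.1]
finger_gap: 0.0169
roller r22 [-30.8 -12.6] a 0.244 hull y range -35.0 9.5
brass x [-73.5  14.3] y [ 8.5 28.2]
fence y [29.8 44.1]
lever phi -64.1 a est 0.244
tcp guide [ 13.5 -82.6] phi -65.4 a est 0.267
```

View pics/w15.png

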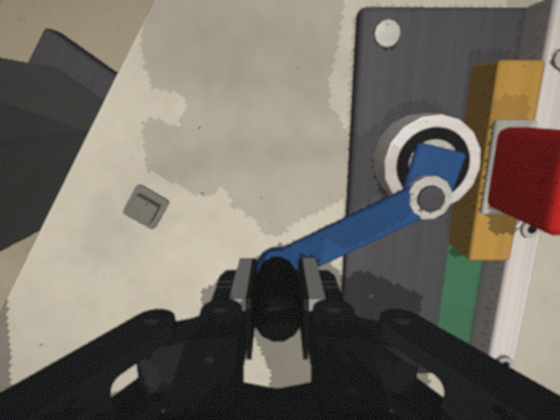

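```bash
python3 -m inch '[[0.13,-0.06,0,0,0,0,1],[0,0,0,0,0,0,1]]';python3 -c "
from ecc import *
fix('w16.png')"; python3 -m inch '[[0.13,-0.05,0,0,0,0,1],[0,0,0,0,0,0,1]]';python3 -c "
from ecc import *
fix('w17.png')"
```

```text
clock: 12.75
tcp_pos: [0.3817, 0.2803, 0.0596]
orientation: [0.002, 0.456, 0.89, 0.001]
wrist_force: [6.3, -0.9, 0.8]
finger_gap: 0.0169
roller r22 [-30.7 -12.3] a 0.265 hull y range -34.6 9.9
brass x [-73.4  14.3] y [ 8.8 28.2]
fence y [29.9 44.1]
lever phi -65.1 a est 0.262
tcp guide [ 12.4 -83.2] phi -66.4 a est 0.285
clock: 13.0
tcp_pos: [0.3804, 0.2811, 0.0596]
orientation: [0.002, 0.456, 0.89, 0.001]
wrist_force: [6.3, -0.5, 0.9]
finger_gap: 0.0167
roller r22 [-30.4 -12.1] a 0.281 hull y range -34.6 10.2
brass x [-73.6  14.5] y [ 9.  28.5]
fence y [29.9 44.2]
lever phi -66.2 a est 0.282
tcp guide [ 11.  -83.9] phi -67.6 a est 0.306
```

```bash
python3 -m inch '[[0.1,-0.04,0,0,0,0,1],[0,0,0,0,0,0,1]]';python3 -c "
from ecc import *
fix('w18.png')"; python3 -m inch '[[0.1,-0.04,0,0,0,0,1],[0,0,0,0,0,0,1]]';python3 -c "
from ecc import *
fix('w19.png')"
```

```text
clock: 13.25
tcp_pos: [0.3794, 0.2817, 0.0596]
orientation: [0.001, 0.455, 0.89, 0.001]
wrist_force: [5.8, -0.3, 0.8]
finger_gap: 0.0168
roller r22 [-30.4 -12. ] a 0.292 hull y range -34.2 10.3
brass x [-73.6  14.3] y [ 9.2 28.6]
fence y [29.8 44.1]
lever phi -67.1 a est 0.296
tcp guide [  9.9 -84.3] phi -68.5 a est 0.322
clock: 13.5
tcp_pos: [0.3787, 0.2821, 0.0596]
orientation: [0.002, 0.456, 0.89, 0.001]
wrist_force: [6.7, -1.0, -0.2]
finger_gap: 0.0167
roller r22 [-30.5 -12. ] a 0.292 hull y range -34.1 10.4
brass x [-73.5  14.1] y [ 9.3 28.8]
fence y [29.8 44.1]
lever phi -67.6 a est 0.306
tcp guide [  9.1 -84.6] phi -69.2 a est 0.333
```

```bash
python3 -m inch '[[-0.16,0.07,0,0,0,0,1],[-0.16,0.07,0,0,0,0,1],[0,0,0,0,0,0,1]]';python3 -c "
from ecc import *
fix('w20.png')"
```

```text
clock: 13.85
tcp_pos: [0.3805, 0.2811, 0.0595]
orientation: [0.0, 0.455, 0.891, 0.001]
wrist_force: [3.0, 2.6, 5.1]
finger_gap: 0.0166
roller r22 [-30.5 -12.4] a 0.262 hull y range -34.6 11.8
brass x [-73.4  14.2] y [ 9.3 28.9]
fence y [29.8 44.1]
lever phi -66.1 a est 0.278
tcp guide [ 11.  -83.7] phi -67.5 a est 0.304
```

```bash
python3 -m inch '[[-0.16,0.07,0,0,0,0,1],[0,0,0,0,0,0,1],[0,0,0,0,0,0,1]]';python3 -c "
from ecc import *
fix('w21.png')"; python3 -m inch '[[0,0,0,0,0,0,2],[0,0,0,0,0,0,3.5],[0,0,0,0,0,0,4],[0,0,0,0,0,0,4],[0,0,-1,0,0,0,4]]';python3 -m inch '[[0,0,-3,0,0,0,4],[0,0,-4,0,0,0,4],[0,0,-4,0,0,0,4],[0,0,0,0,0,0,4]]';python3 -c "
from ecc import *
fix('w22.png');go(.4415,.3743)"
```

```text
clock: 14.2
tcp_pos: [0.3814, 0.2805, 0.0595]
orientation: [-0.0, 0.455, 0.891, 0.001]
wrist_force: [1.6, 4.2, 6.4]
finger_gap: 0.0171
roller r22 [-30.3 -12.4] a 0.263 hull y range -34.7 10.3
brass x [-73.4  14.5] y [ 9.3 28.9]
fence y [29.9 44.2]
lever phi -65.2 a est 0.264
tcp guide [ 12.  -83.3] phi -66.7 a est 0.29
clock: 14.75
tcp_pos: [0.3793, 0.2784, 0.0675]
orientation: [-0.001, 0.455, 0.89, -0.002]
wrist_force: [-0.1, -0.3, 0.0]
finger_gap: 0.0399
clock: 15.15
tcp_pos: [0.384, 0.2808, 0.1847]
orientation: [0.003, 0.455, 0.89, 0.004]
wrist_force: [1.0, 1.5, 0.1]
finger_gap: 0.0399
roller r22 [-30.8 -12.7] a 0.242 hull y range -34.6 9.8
brass x [-73.9  14.5] y [ 9.4 28.6]
fence y [29.8 44.1]
lever phi -64.3 a est 0.248
tcp guide [ 13.3 -81.1] phi -65.1 a est 0.261
tcp [0.3829 0.2802 0.1821] zdir [ 0.006  0.003 -1.   ] clock 15.2 gap 0.0399 shift cm [ 4.19 10.26  0.06] tool y yaw 35.85 x yaw 125.85 [ 0.46  0.14 -0.3   1.12 -0.    1.41]
```

View pics/w22.png

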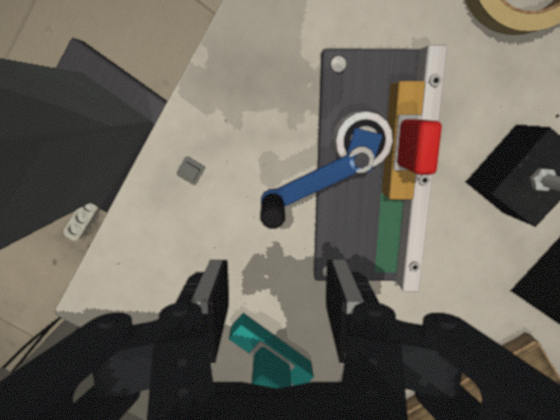

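```bash
python3 -m inch '[[2.1,2.5,0,0,0,0,0.5],[2.1,2.5,0,0,0,0,0],[2.1,2.5,0,0,0,0,0],[2,2.5,0,0,0,0,0],[0,0,0,0,0,0,0]]';python3 -c "
from ecc import *
go(.4164,.4069);fix('w23.png')"
```

```text
clock: 15.7
tcp_pos: [0.4138, 0.4077, 0.177]
orientation: [-0.0, 0.454, 0.891, -0.0]
wrist_force: [-1.2, -0.4, -0.3]
finger_gap: 0.0
tcp [0.4138 0.4077 0.177 ] zdir [-0.001  0.    -1.   ] clock 15.7 gap 0.0 shift cm [-0.22  0.16 -0.  ] tool y yaw 35.99 x yaw 125.99 [ 0.64  0.35 -0.04  1.18  0.    1.58]
roller r22 [-30.7 -12.6] a 0.243 hull y range -33.8 8.7
brass x [-172.2  -49.9] y [ 2.8 29.3]
fence y [30.5 44.8]
lever phi -64.6 a est 0.252
tcp guide [-72.3  17.3] phi 148.9 a est -3.474
```

View pics/w23.png

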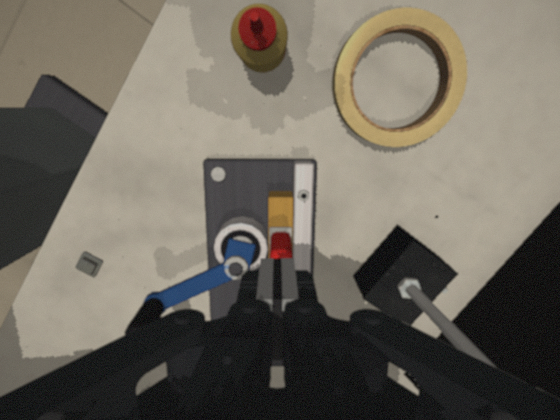

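```bash
python3 -m inch '[[0.1,0.15,4,0,0,0,0],[0,0,4,0,0,0,0],[0,0,3.5,0,0,0,0],[0,0,1.5,0,0,0,0],[0,0,0,0,0,0,0]]';python3 -c "
from ecc import *
go(.4164,.4069);fix('w24.png')"
```

```text
clock: 16.25
tcp_pos: [0.4112, 0.4038, 0.0453]
orientation: [-0.002, 0.455, 0.89, -0.004]
wrist_force: [0.1, -0.5, -1.1]
finger_gap: -0.0001
tcp [0.4112 0.4038 0.0453] zdir [-0.006 -0.005 -1.   ] clock 16.25 gap -0.0001 shift cm [-0.06  0.6  -0.  ] tool y yaw 35.81 x yaw 125.81 [ 0.64  0.44 -0.24  0.89 -0.    1.58]
roller r22 [-29.3  -9.7] a 0.469 hull y range -22.0 -8.8
brass x [-175.6  -10.3] y [-6.7 29.5]
fence y [30.7 44.9]
lever phi nan a est nan
tcp guide [-70.6  13. ] phi 151.6 a est -3.52ecc.py:35: RuntimeWarning: Mean of empty slice.
  f=np.degrees(np.arctan2((xy[:,1]+16).mean(),(xy[:,0]+17).mean()));print('lever phi',f.round(1),'a est',np.radians(-50.1-f).round(3))
  ret = ret.dtype.type(ret / rcount)
```

View pics/w24.png

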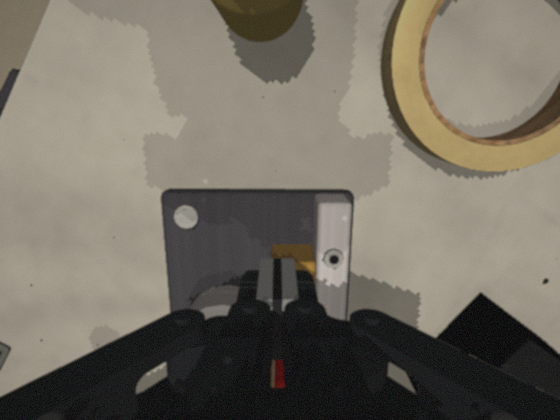

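```bash
python3 -m inch '[[0,0.3,0,0,0,0,0],[0,0,0,0,0,0,0],[0,0,0,0,0,0,0]]';python3 -c "
from ecc import *
go(.4164,.4069)"
```

```text
clock: 16.6
tcp_pos: [0.4175, 0.4092, 0.0501]
orientation: [0.001, 0.455, 0.89, 0.001]
wrist_force: [-0.6, -0.2, 0.3]
finger_gap: -0.0
tcp [0.4175 0.4092 0.0501] zdir [ 0.002  0.002 -1.   ] clock 16.6 gap -0.0 shift cm [-0.12 -0.22 -0.  ] tool y yaw 35.84 x yaw 125.84 [ 0.64  0.44 -0.23  0.9   0.    1.58]
```

```bash
python3 -m inch '[[-0.5,-0.2,0,0,0,0,0],[-0.5,0,0,0,0,0,0],[-0.5,0,0,0,0,0,0],[-0.5,0,0,0,0,0,0],[-0.5,0,0,0,0,0,0]]'; python3 -c "
from ecc import *
fix('w25.png')" 2>/dev/null
```

```text
clock: 17.1
tcp_pos: [0.4296, 0.3874, 0.049]
orientation: [-0.0, 0.455, 0.89, 0.0]
wrist_force: [-2.7, 2.8, 3.6]
finger_gap: 0.0002
roller r22 [-30.4 -12.2] a 0.279 hull y range -34.5 4.7
brass x [-62.6 -45.5] y [10.9 29.7]
fence y [30.5 45. ]
lever phi nan a est nan
tcp guide [-46.5  18.2] phi 130.8 a est -3.157
```

View pics/w25.png

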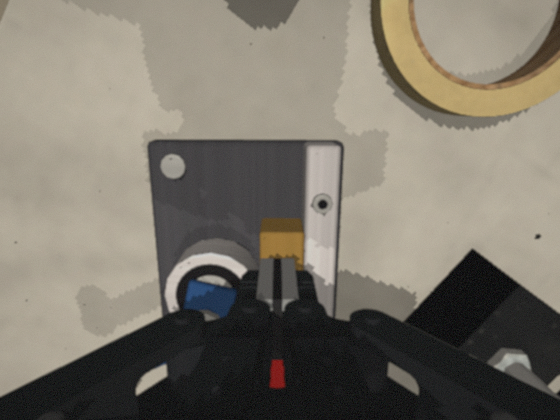

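```bash
python3 -m inch '[[-0.5,0,0,0,0,0,0],[-0.5,0,0,0,0,0,0],[-0.5,0,0,0,0,0,0],[-0.5,0,0,0,0,0,0],[-0.5,0,0,0,0,0,0]]'; python3 -c "
from ecc import *
fix('w26.png')" 2>/dev/null;  python3 -m inch '[[-0.5,0,0,0,0,0,0],[-0.5,0,0,0,0,0,0],[-0.5,0,0,0,0,0,0],[-0.4,0,0,0,0,0,0],[0,0,0,0,0,0,0]]'; python3 -c "
from ecc import *
fix('w27.png')" 2>/dev/null
```

```text
clock: 17.65
tcp_pos: [0.4442, 0.3669, 0.0489]
orientation: [-0.0, 0.455, 0.89, 0.0]
wrist_force: [-3.1, 3.7, 3.8]
finger_gap: -0.0003
roller r22 [-30.6 -12.5] a 0.256 hull y range -34.3 9.4
brass x [-37.4 -20.4] y [10.5 29.7]
fence y [30.3 44.9]
lever phi -64.6 a est 0.253
tcp guide [-21.4  18.1] phi 97.3 a est -2.572
clock: 18.2
tcp_pos: [0.4558, 0.3509, 0.0486]
orientation: [0.0, 0.456, 0.89, -0.0]
wrist_force: [-1.8, 1.8, 1.8]
finger_gap: 0.0001
roller r22 [-30.4 -12.3] a 0.264 hull y range -34.3 9.5
brass x [-17.7  -0.5] y [10.8 29.6]
fence y [30.2 44.9]
lever phi -64.1 a est 0.245
tcp guide [-1.6 18.1] phi 65.7 a est -2.021
```

View pics/w27.png

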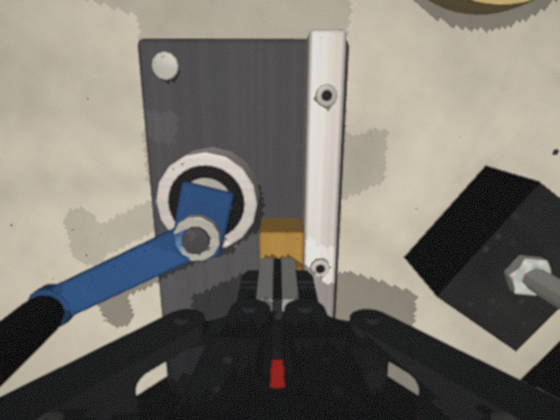

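```bash
python3 -m inch '[[-0.5,0,0,0,0,0,0],[-0.5,0,0,0,0,0,0],[-0.5,0,0,0,0,0,0],[-0.3,0,0,0,0,0,0],[0,0,0,0,0,0,0]]'; python3 -m inch '[[0.5,0,0,0,0,0,0],[1,0,0,0,0,0,0],[0.5,0,-3,0,0,0,0],[0,0,-4,0,0,0,0],[0,0,-4,0,0,0,0]]';python3 -m inch '[[0,-2,0,0,0,0,0],[0,-3,0,0,0,0,0],[0,-3,0,0,0,0,0],[0,0,0,0,0,0,0],[0,0,0,0,0,0,0]]'; python3 -c "
from ecc import *
fix('w28.png');p=vision.read_camera('scene');save(p,'s28.png');p=vision.read_camera('top');save(p,'t28.png')
for n in('tape_roll','oil_bottle','trial_block'):
  for r in silhouettes(p,n)[:1]:print(n,r['confidence'],dep(p,r['location']).round(3))
"
```

```text
clock: 18.75
tcp_pos: [0.4664, 0.336, 0.0485]
orientation: [0.0, 0.456, 0.89, -0.0]
wrist_force: [0.1, -0.2, 0.1]
finger_gap: -0.0001
clock: 19.25
tcp_pos: [0.4529, 0.3535, 0.1593]
orientation: [-0.0, 0.455, 0.891, -0.001]
wrist_force: [1.0, 1.0, -0.7]
finger_gap: 0.0001
clock: 19.75
tcp_pos: [0.389, 0.3066, 0.159]
orientation: [0.0, 0.455, 0.891, 0.0]
wrist_force: [1.1, 0.5, 0.8]
finger_gap: 0.0
roller r22 [-30.6 -12.8] a 0.23 hull y range -34.4 8.9
brass x [ 0.5 80.8] y [ 9.6 28.7]
fence y [30.  44.3]
lever phi -64.4 a est 0.249
tcp guide [ -4.8 -61.9] phi -75.1 a est 0.436
tape_roll 0.73 [ 0.432  0.561 -0.004]
```

View pics/w28.png

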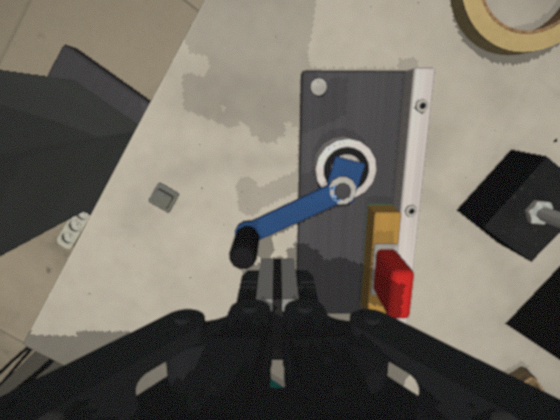

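View pics/s28.png

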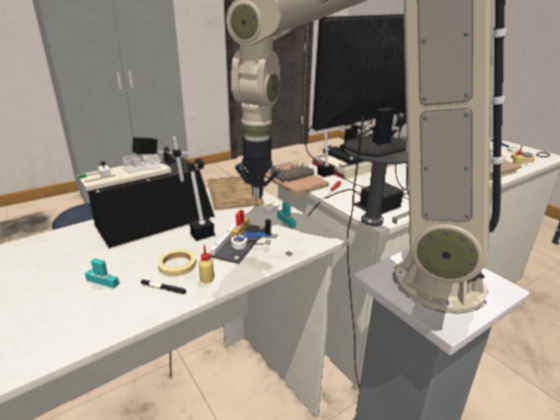

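```bash
python3 -c "
from workcell import workorder
print(workorder.hand_in())"
```

```text
the job is handed in; nothing more can be done
None
```

I laid the brass bar on the bed between the fence and the roller, closed the lever on it, and slid it along the fence onto the green end. The job was handed in at about 20 s of the 67 s allowed.

**Placing:** I picked up the brass bar with the red grip. The two turquoise look-alikes were left alone. The bar ended up about abreast of the roller while the gap was still wide.

**Closing the gap:** I turned the lever until the roller had pushed the bar almost to the fence, then backed off slightly. I never felt a distinct force rise at contact, so the setting rests on the camera measurements and the 0.29 rad closing angle given in the task.

**Proving the gap:** I pushed the bar with the closed fingers behind its grip. It slid past the roller with about 4–5 N, and the lever did not move.

**Last checks, before hand-in:**

| Check | Measured | Allowed |
|---|---|---|
| Bar along from the gate | about 75 mm | 50–100 mm |
| Bar's y in the gate frame | about −1 mm | −18 to 4 mm |
| Eccentric, from the lever | 0.249 rad | 0.18–0.365 rad |
| Eccentric, from the roller | 0.230 rad | 0.18–0.365 rad |
| Gap (from those angles) | about 20.5–20.8 mm | 19–21.5 mm |

- **Disagreement:** the two angle estimates differ by 0.02 rad. While I was gripping the knob, the tool position read up to about 0.03 rad higher than the lever picture.
- **Bystanders:** the scene picture shows the tape roll and the oil bottle where they were; I could not pick out the trial block in it. My last network check found only the tape roll, about 5 cm from its first top-view reading. That check was rough, and nothing touched the roll. The caliper was never positively identified, and a dark pen-like item on the bench looked unmoved.
- **Arm:** it was clear of everything at hand-in.

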